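# Brace the jar and unscrew its tight cap

### The job

Press the loose, tilted wooden plate of the jar stand down until it lies level, so that it grips the jar's square foot. Then unscrew the jar's tight metal cap anticlockwise, stop turning once the threads let go, lift the cap straight up clear of the jar and finish while still holding it level in the gripper just above the jar's mouth, a few centimetres at most. The jar must stay standing in its braced stand, and the honey jar and the soap bottle nearby are to be left alone.

Things in the scene. Friction and masses are not known exactly. Their poses are not given: they have to be found in the camera images.
- stand: Fixed wooden jar stand: base 236 x 130 x 10 mm, x = -140 (press tab end) to +96 mm; in its ring (76 mm wide, top 18 mm above worktop) the jar's round bottom stands loosely and spins unless braced. Origin on the worktop under the ring's centre; z up, x from press tab to hinge. Hinge cheeks at x = 78 mm, y = +-55 mm, 35 mm high.
- plate (a joint): Tilt of the 8 mm thick, 96 mm wide wooden brace plate about its hinge (stand frame x = 78, z = 28 mm). The jar stands through its window. 0 = level, at its stop, top 32 mm above the worktop, holding the jar's foot from turning (about 3 degrees of play); positive = tab raised. Starts at 0.22 to 0.38 rad. The stiff hinge stays where left; 2 to 4 N down on the tab moves it.
- plate_tab (a point): Where to press: on the upper face of the plate's 60 mm wide press tab, on the centre line, 196 mm from the hinge and 20 mm from the tab's end, on the robot's side of the jar. With the plate level it lies at x = -118 mm, z = 32 mm in the stand's frame.
- jar: Loose clear glass jar, about 0.4 kg, origin at the centre of its underside (10 mm above the worktop), z up. Bottom 62 mm in diameter, square foot 64 x 64 mm from 10 to 22 mm up, round body of 56 mm diameter up to 60 mm, neck 38 mm. Its x axis is the zero mark for the cap's turn.
- jar_mouth (a point): Centre of the jar's rim, 86 mm above its underside (96 mm above the worktop). A sprung sealing disc in the mouth pushes the cap up with about 15 N: this makes it tight (about 0.3 N m), and lifts it some 4 mm as the lugs come free if the hold allows it. To clear the rim the cap must rise at least 20 mm.
- cap_center (a point): Centre, half-way up, of the steel screw cap, 60 mm wide, 26 mm high, a raised rib on top along its x axis. Screwed on, this point is 79 mm above the jar's underside and its x axis 0 to 20 degrees anticlockwise (from above) of the jar's. At 50 degrees its three lugs are clear: turn it 30 to 50 degrees (60 always frees it). Not past 85 degrees from the jar's x while still down.
- honey_jar: Bystander, loose: small honey jar with a red lid, 58 x 62 x 86 mm, origin at the centre of its underside, left of the stand.
- soap: Bystander, loose: white soap bottle with a blue cap, 50 x 38 x 132 mm, origin at the centre of its underside, right of the stand.
Not all that is in view belongs to the job. Of the things that look like the part that bears cap_center, the largest one is meant.

How it is judged:
By the outcome, as a careful person would: the job done as asked, in the order asked, and still so for the second after the job is handed in, while the arm keeps its last pose, push and grip.
It also fails if it takes over 48 s, if anything falls off the work surface, if the arm or the gripper's body presses on something with over 40 N, if the wrist force passes 120 N, or if a joint passes its speed limit or range.

### The arm

A 6-joint arm with a two-finger parallel gripper is mounted at the origin on a cart in front of the work surface, level with it; the furniture and walls round the work are solid. World frame = base frame: x ahead of the robot, y to its left, z up, the work surface at z = 0. Lengths are in mm, angles in rad, forces in N, time in s.
With the tool pointing down it reaches from about 350 to 975 mm from the base axis. Payload 7.1 kg.
Tool frame: the origin (TCP) lies between the finger pads; the fingertips stand 19 mm ahead of it and the grasp point (between the pads) is the TCP (ctrl.finger_overhang is the distance from the TCP to the fingertips, in mm); z points along the fingers, y is the line along which they close (so a half turn about z gives the same grasp; the last joint's range is limited). The gripper opens to 88 mm and grips with 3 to 60 N. Pads are 20 mm wide; open, the fingers measure 115 mm over their backs; the gripper's body (75 mm by 178 mm) begins 61 mm behind the grasp point.
Start: joints at [1.207, 0.423, 1.63, -0, 1.089, -0.019], TCP at [211.223, 588.209, 241.675] pointing down, gripper open.
Joint ranges: [-3, 3], [-0.9, 2.11], [0.09, 2.58], [-1.31, 4.45], [0.11, 2.69], [-2.54, 2.54]. Speed limits (rad/s): [2.39, 2.39, 3.01, 3.14, 3.14, 3.14].

### API

Orientations are given as a rotation vector (axis times angle).
In Python, from workcell import ctrl gives the robot as it stands. The module is installed in compiled form; this text tells all that it offers.
- The arm moves only by the tool arm_command, never from a script. Its argument "rows" is one flat list of numbers, 7 for each row, row after row: the turn, a rotation vector about the tool's x, y, z scaled (see below), then the shift along the tool's x, y, z scaled (see below), then the opening, from -1 (shut) to 1 (fully open). A call has 1 to 5 rows; each row is the pose to reach, as a shift and turn from the pose commanded when the call began, along the tool's axes at that moment, turning the shorter way round; what a row does not reach only later rows make up. The controller multiplies each number of a shift by 80 mm and each number of a turn by 180 degrees. A row lasts 1/10 s, in which the tool goes at most 50 mm and 8.59 degrees, less where a joint would pass 70% of its speed; a pose out of reach is approached as far as the arm can. A call with a number of a shift or a turn outside -1 to 1 is refused whole. A call with a gripper value outside its range is refused whole. The fingers move at their own pace and stop on an object; the grip force is fixed at half the most. Time passes only in rows, so rows that repeat a pose let the fingers close. It gives the time, the measured TCP pose, the force, the opening and the grip force at its end, in the units of the state.
- ctrl.get_obs(): the state, without advancing time (a new reading comes with each control period).
- ctrl.get_image(name): name is "side" or "top" or "wrist"; returns (picture, depth): 480x640x3 uint8, red, green, blue; 480x640 float32, mm along the optical axis (not along the pixel's ray), 0 where there is no reading.
- ctrl.camera_params(name): a dict with "camera_matrix" (3x3 intrinsics, pixels), "world_to_cam" (4x4, takes a point from world to camera coordinates); the wrist camera has in their place "tool_from_camera" (4x4, takes a point from camera to tool coordinates, whose origin is the TCP and whose axes are the flange's). Camera axes: x right, y down, z forward; pixel columns grow to the right and rows downward; lengths in mm; the calibration is good to about 2 mm. A picture is of the moment at which its call begins: read the wrist's pose just before it. camera_params takes no time and is no camera call.
- ctrl.close_job(): hands the job in; it is judged then, once.
The state is a dict: "t": time; "qpos": joint angles; "qvel": joint speeds; "joint_torque": joint torques, N m; "ee_pos": TCP position; "orientation": TCP orientation; "ft_force": force on the tool from outside, world axes, zero at the start; "moment": the same for the moment, N m; "width": finger opening in mm; "grasp_force": force on a finger pad.
Only numpy, scipy, OpenCV 4.12 (cv2) and the standard library are available. Lean on these libraries where they do the work, as an engineer would, in place of code of your own. Each camera call takes 0.05 s, during which the arm holds its last target. There are 200 camera calls.

## Working session

There is one attempt and no reset: what is moved stays moved. The work goes in short steps, Python scripts to look and compute and a tool call to move; the robot and the scene stay as the last step left them, time stands still between calls to the robot, and variables do not carry over. Pictures are saved under pics/ and viewed, at most 10 in all, crops included, and the job is handed in when it is done.

Besides the shell and the picture viewer there is one more tool, called after "Call:" by a JSON object that holds its "name" and its "arguments". arm_command: Moves the arm, as the interface text tells. Shifts and turns lie within -1 to 1; 1 stands for 80 mm of shift or 180 degrees of turn. Its arguments: {"type":"object","properties":{"rows":{"type":"array","items":{"type":"number"}}},"required":["rows"]}

```bash
mkdir -p pics; cat > h.py <<'E'
import numpy as np, cv2
from workcell import ctrl
from scipy.spatial.transform import Rotation as R
def grab(name):
    o=ctrl.get_obs(); im,d=ctrl.get_image(name); p=ctrl.camera_params(name)
    K=np.array(p["camera_matrix"])
    if name=="wrist":
        T=np.eye(4);T[:3,:3]=R.from_rotvec(o["orientation"]).as_matrix();T[:3,3]=o["ee_pos"]
        C=T@np.array(p["tool_from_camera"])
    else: C=np.linalg.inv(np.array(p["world_to_cam"]))
    return im,d,K,C
def cloud(d,K,C):
    v,u=np.mgrid[:480,:640]
    P=np.stack([(u-K[0,2])/K[0,0]*d,(v-K[1,2])/K[1,1]*d,d],-1)
    W=P@C[:3,:3].T+C[:3,3]; W[d<=0]=np.nan
    return W
def ray(u,v,z,K,C):
    r=C[:3,:3]@np.array([(u-K[0,2])/K[0,0],(v-K[1,2])/K[1,1],1]); o=C[:3,3]
    return o+r*(z-o[2])/r[2]
def save(n,im): cv2.imwrite("pics/"+n+".png",im[:,:,::-1])
E
python3 - <<'E'
from h import *
o=ctrl.get_obs();print({k:np.round(v,3) for k,v in o.items()},ctrl.finger_overhang)
for n in("top","side"):
    im,d,K,C=grab(n);save(n,im);np.savez(n,im=im,d=d,K=K,C=C);print(n,C.round(3).tolist(),K.tolist())
E
```

```text
{'t': np.float64(0.0), 'qpos': array([ 1.207,  0.424,  1.631,  0.   ,  1.089, -0.019]), 'qvel': array([ 0.002, -0.   ,  0.001, -0.   , -0.   ,  0.   ]), 'joint_torque': array([-1.0000e-03, -5.4463e+01, -2.7366e+01,  6.4000e-02,  2.3000e-02,
       -0.0000e+00]), 'ee_pos': array([211.025, 587.719, 240.91 ]), 'orientation': array([-5.390e-01, -3.095e+00,  2.000e-03]), 'ft_force': array([-0.355, -0.733, -0.245]), 'moment': array([0.034, 0.04 , 0.006]), 'grasp_force': np.float64(0.0), 'width': np.float64(87.853)} 19.0
top [[-0.055, -0.977, 0.208, 314.314], [-0.998, 0.055, -0.006, 19.048], [-0.005, -0.208, -0.978, 1237.479], [0.0, 0.0, 0.0, 1.0]] [[589.343634341719, 0.0, 304.01562481417125], [0.0, 589.343634341719, 241.42123543202365], [0.0, 0.0, 1.0]]
side [[-0.996, -0.059, 0.064, 490.584], [-0.087, 0.68, -0.728, 758.186], [-0.001, -0.73, -0.683, 806.003], [0.0, 0.0, 0.0, 1.0]] [[467.7893542502611, 0.0, 324.97597862305963], [0.0, 467.7893542502611, 240.84162764542234], [0.0, 0.0, 1.0]]
```

View pics/top.png

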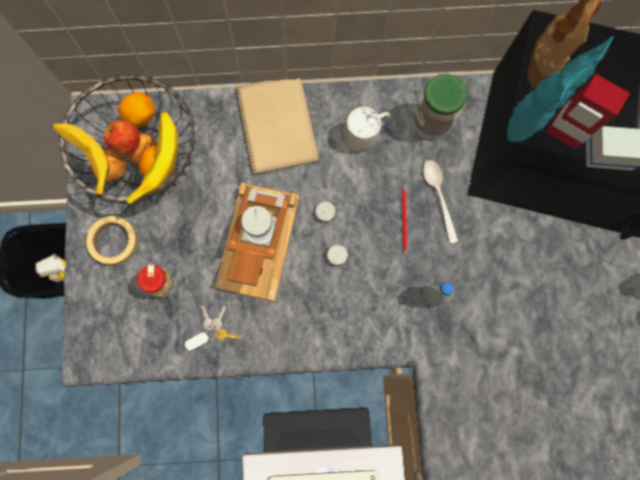

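View pics/side.png

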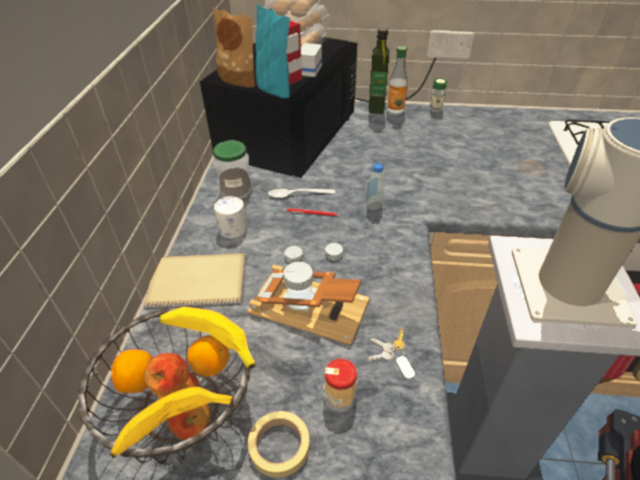

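The top view shows the stand at about (257,242), with the cap at (257,221) and the dark raised tab at (246,267). The side view shows the cap at (298,275) and the tab at (340,289). The two small look-alike caps near (326,212) and (338,255) in the top view are decoys.

```bash
python3 - <<'E'
from h import *
for n,(u0,u1,v0,v1) in(("top",(205,310,175,310)),("side",(235,380,250,345))):
    D=np.load(n+".npz");im,d,K,C=D["im"],D["d"],D["K"],D["C"];W=cloud(d,K,C)
    m=np.zeros((480,640),bool);m[v0:v1,u0:u1]=1
    hsv=cv2.cvtColor(im,cv2.COLOR_RGB2HSV)
    z=W[...,2]
    cap=m&(z>98)&(z<120)&(hsv[...,1]<70)
    (c,r),=[cv2.minEnclosingCircle(np.argwhere(cap)[:,::-1].astype(np.float32))]
    print(n,"cap px",c,r,cap.sum(),"mean z",np.nanmedian(z[cap]),"ray",ray(*c,105,K,C),"cloud",np.nanmean(W[cap],0),W[cap].min(0),W[cap].max(0))
    wood=m&(hsv[...,1]>90)&(hsv[...,0]<25)
    base=wood&(z<19)&(z>5)
    pts=W[base][:,:2].astype(np.float32)
    print(n,"base rect",cv2.minAreaRect(pts),base.sum())
    dark=wood&(z>40)&(hsv[...,2]<190)
    P=W[dark];print("plate",len(P),P.min(0),P.max(0))
    # fit plane
    A=np.c_[P[:,:2],np.ones(len(P))];s=np.linalg.lstsq(A,P[:,2],rcond=None)[0];e=A@s-P[:,2];k=abs(e)<5
    s=np.linalg.lstsq(A[k],P[k,2],rcond=None)[0];print("plane",s,np.arctan(np.hypot(s[0],s[1])),np.degrees(np.arctan2(-s[1],-s[0])),k.sum(),P[k].min(0),P[k].max(0))
    cr=cv2.resize(im[v0:v1,u0:u1],None,fx=4,fy=4,interpolation=cv2.INTER_CUBIC);save(n+"c",cr)
E
python3 -c "
import cv2,numpy as np
a=cv2.imread('pics/topc.png');b=cv2.imread('pics/sidec.png');print(a.shape,b.shape)"
```

```text
top cap px (256.5, 220.5) 14.916534423828125 630 mean z 101.36324674186721 ray [602.71195912 103.22865041 105.        ] cloud [603.86415448 103.45987165 101.55685227] [574.84087783  74.52183331  98.03497372] [633.85181639 132.42962019 110.03087606]
top base rect ((583.3134155273438, 109.8224105834961), (130.08978271484375, 236.08102416992188), 74.17131042480469) 2349
plate 1354 [474.73024844  44.89414649  40.00032525] [671.62715054 166.36939184 100.00372805]
plane [-3.07557952e-01  8.96507201e-02  2.32698176e+02] 0.31002751169231646 -16.250987636887213 1323 [475.76201621  44.89414649  40.00032525] [671.62715054 166.36939184 100.00372805]
side cap px (297.5, 273.5) 14.57748031616211 512 mean z 102.98556283720097 ray [603.94593492 113.37932788 105.        ] cloud [604.91232219 108.32529199 102.86677951] [575.57126991  77.3805907   98.1434155 ] [634.87802026 136.40546617 108.33062465]
side base rect ((633.1913452148438, 95.67829895019531), (144.5409393310547, 345.96173095703125), 70.73332977294922) 2973
plate 426 [475.80567068  67.31143705  40.00028066] [665.67344462 169.21633165  99.60878239]
plane [-2.99900811e-01  6.97971097e-02  2.31606728e+02] 0.29870307186410994 -13.101450740498777 406 [475.80567068  67.31143705  40.00028066] [665.67344462 169.21633165  99.60878239]
(540, 420, 3) (380, 580, 3)
```

View pics/topc.png

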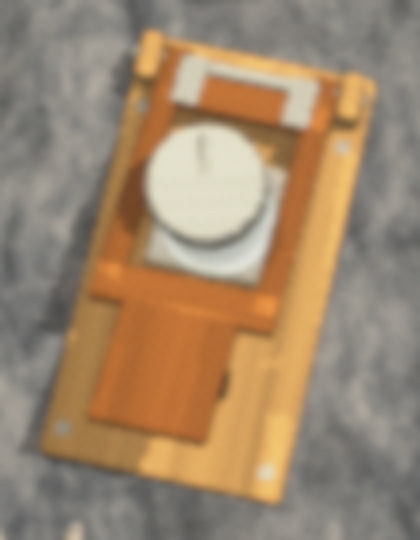

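The crop shows the stand's outline cleanly. The base rectangle measures 236 x 130 mm, which matches the given size, at a yaw of about -15.8°. The cap is centred at about (206,183) in the crop and the tab near (160,370).

```bash
cat >> h.py <<'E'
def go(p,yaw):
    "print numbers to reach position p, tool x heading yaw (deg), pointing down"
    o=ctrl.get_obs();M=R.from_rotvec(o["orientation"]).as_matrix();p=np.array(p,float)
    y=np.radians(yaw);T=np.array([[np.cos(y),np.sin(y),0],[np.sin(y),-np.cos(y),0],[0,0,-1.]])
    print("t",o["t"],"pos",o["ee_pos"].round(1),"yaw",np.degrees(np.arctan2(M[1,0],M[0,0])).round(1),"q",o["qpos"].round(2))
    print("turn",(R.from_matrix(M.T@T).as_rotvec()/np.pi).round(4),"shift",(M.T@(p-o["ee_pos"])/80).round(3))
E
python3 - <<'E'
from h import *
print(R.from_rotvec(ctrl.get_obs()["orientation"]).as_matrix().round(3))
for y in(-16,164): go([500,134,180],y)
E
```

```text
[[-0.941  0.338 -0.   ]
 [ 0.338  0.941 -0.001]
 [-0.    -0.001 -1.   ]]
t 0.1 pos [211.1 587.8 241. ] yaw 160.2 q [ 1.21  0.42  1.63 -0.    1.09 -0.02]
turn [-0.000e+00  7.000e-04  9.791e-01] shift [-5.316 -4.117  0.768]
t 0.1 pos [211.1 587.8 241. ] yaw 160.2 q [ 1.21  0.42  1.63 -0.    1.09 -0.02]
turn [-0.0004 -0.     -0.0209] shift [-5.316 -4.117  0.768]
```

Call:
{"name": "arm_command", "arguments": {"rows": [0,0,0,-0.5,-0.39,0,-1,0,0,0,-1,-0.77,0,-1,0,0,0,-1,-0.77,0,-1]}}

```text
t: 0.4
ee_pos: [267.3, 498.8, 240.9]
orientation: [-0.544, -3.094, 0.006]
ft_force: [0.2, -0.5, 0.2]
width: 67.3
grasp_force: 0.0
```

Call:
{"name": "arm_command", "arguments": {"rows": [0,0,0,-0.5,-0.39,0,-1,0,0,0,-1,-0.77,0,-1,0,0,0,-1,-0.77,0,-1]}}

```text
t: 0.7
ee_pos: [321.7, 414.5, 241.3]
orientation: [-0.545, -3.094, 0.003]
ft_force: [0.5, -0.2, -0.4]
width: 43.1
grasp_force: 0.0
```

Call:
{"name": "arm_command", "arguments": {"rows": [0,0,0,-0.5,-0.39,0,-1,0,0,0,-1,-0.77,0,-1,0,0,0,-1,-0.77,0,-1]}}

```text
t: 1.0
ee_pos: [376.4, 330.4, 241.6]
orientation: [0.545, 3.094, -0.001]
ft_force: [0.6, 0.7, -0.5]
width: 19.4
grasp_force: 0.0
```

Call:
{"name": "arm_command", "arguments": {"rows": [0,0,0,-0.5,-0.39,0,-1,0,0,0,-1,-0.77,0,-1,0,0,0,-1,-0.77,0,-1]}}

```text
t: 1.3
ee_pos: [431.2, 245.9, 241.7]
orientation: [0.545, 3.093, -0.0]
ft_force: [0.3, 0.5, 0.3]
width: 0.7
grasp_force: 0.0
```

Call:
{"name": "arm_command", "arguments": {"rows": [0,0,-0.02,-0.5,-0.39,0,-1,0,0,-0.02,-1,-0.77,0,-1,0,0,-0.02,-1,-0.77,0.3,-1,0,0,-0.02,-1,-0.77,0.3,-1]}}

```text
t: 1.7
ee_pos: [482.5, 163.2, 215.5]
orientation: [-0.444, -3.106, 0.002]
ft_force: [-1.0, 0.0, -0.5]
width: 0.9
grasp_force: 0.0
```

```bash
python3 - <<'E'
from h import *
go([498,134.5,130],164)
im,d,K,C=grab("wrist");save("w1",im)
W=cloud(d,K,C);np.save("w1W",W)
o=ctrl.get_obs();print(o["width"],o["ft_force"].round(1))
E
```

```text
t 1.7 pos [482.5 163.2 215.5] yaw 163.7 q [ 0.3   0.29  1.9   0.    0.95 -0.99]
turn [-0.0006 -0.0012 -0.0014] shift [-0.291 -0.288  1.069]
0.21694469103862132 [-0.3 -0.3 -0.4]
```

View pics/w1.png

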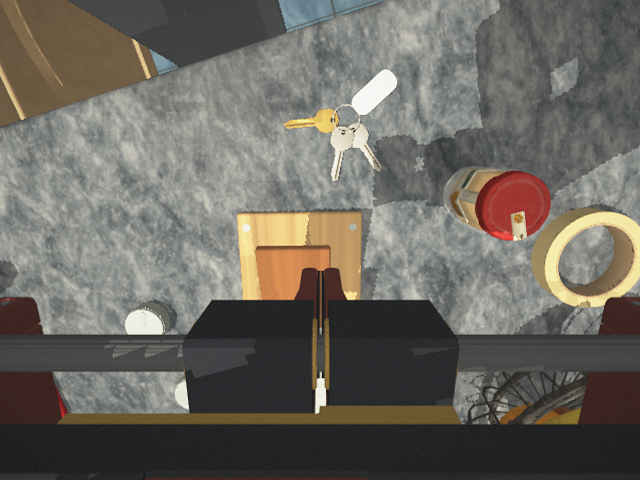

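The wrist view shows the tab's end edge at about (257–330, 247), just ahead of the closed fingers at (322,290). The base's end edge is at row 211, and the keys and honey jar are clear.

```bash
python3 - <<'E'
import numpy as np
W=np.load("w1W.npy")
for u,v in((262,254),(293,254),(325,254),(293,275),(243,216),(356,216)):print(u,v,W[v,u].round(1))
E
```

```text
262 254 [481.2 115.5  96.8]
293 254 [488.3 138.9  96. ]
325 254 [495.6 163.3  95.3]
293 275 [507.1 132.6  90.1]
243 216 [458.5  87.2   8.5]
356 216 [491.1 198.8   8.3]
```

Call:
{"name": "arm_command", "arguments": {"rows": [0,0,0,-0.32,-0.28,0.5,-1,0,0,0,-0.32,-0.28,1,-1,0,0,0,-0.32,-0.28,1,-1,0,0,0,-0.32,-0.28,1,-1]}}

```text
t: 2.15
ee_pos: [501.4, 136.0, 138.2]
orientation: [-0.439, -3.109, 0.0]
ft_force: [-0.1, -0.0, 0.3]
width: 0.8
grasp_force: 0.0
```

Call:
{"name": "arm_command", "arguments": {"rows": [0,0,0,0.02,0,0.15,-1,0,0,0,0.04,0,0.3,-1,0,0,0,0.06,0,0.45,-1,0,0,0,0.07,0,0.6,-1,0,0,0,0.07,0,0.6,-1]}}

```text
t: 2.65
ee_pos: [495.6, 135.9, 88.2]
orientation: [-0.441, -3.109, 0.001]
ft_force: [-0.9, 0.8, -0.2]
width: 0.3
grasp_force: 0.0
```

```bash
python3 - <<'E'
from h import *
go([491.5,136,51],164)
E
```

```text
t 2.65 pos [495.6 135.9  88.2] yaw 163.9 q [ 0.24  0.5   1.96 -0.    0.68 -1.04]
turn [-0.0004 -0.0006 -0.0008] shift [ 0.049 -0.013  0.465]
```

Call:
{"name": "arm_command", "arguments": {"rows": [0,0,0,0.02,0,0.1,-1,0,0,0,0.04,0,0.2,-1,0,0,0,0.05,0,0.3,-1]}}

```text
t: 2.95
ee_pos: [493.2, 137.1, 65.3]
orientation: [0.441, 3.109, 0.0]
ft_force: [1.9, -0.8, 1.8]
width: 0.3
grasp_force: 1.2
```

Call:
{"name": "arm_command", "arguments": {"rows": [0,0,0,0,0,0.06,-1,0,0,0,0,0,0.12,-1,0,0,0,0,0,0.15,-1,0,0,0,0,0,0.15,-1]}}

```text
t: 3.35
ee_pos: [492.3, 137.1, 53.2]
orientation: [-0.441, -3.109, 0.001]
ft_force: [-0.4, 0.0, 0.5]
width: 0.4
grasp_force: 0.0
```

Now press the last 2–3 mm against the stop, watching the force.

Call:
{"name": "arm_command", "arguments": {"rows": [0,0,0,0,0,0.03,-1,0,0,0,0,0,0.05,-1]}}

```text
t: 3.55
ee_pos: [492.5, 137.2, 50.6]
orientation: [-0.441, -3.11, 0.0]
ft_force: [-8.3, -1.0, 33.4]
width: 0.3
grasp_force: 16.5
```

Call:
{"name": "arm_command", "arguments": {"rows": [0,0,0,0,0,0.02,-1,0,0,0,0,0,0.02,-1]}}

```text
t: 3.75
ee_pos: [492.6, 137.2, 50.5]
orientation: [-0.441, -3.11, 0.0]
ft_force: [-9.4, -1.5, 35.3]
width: 0.3
grasp_force: 17.4
```

```bash
python3 - <<'E'
from h import *
D=np.load("top.npz")
im,d,K,C=grab("top");W=cloud(d,K,C);np.save("topW2",W)
c,s=np.cos(np.radians(-15.83)),np.sin(np.radians(-15.83))
X=W-np.array([604.5,103.8,0]);x=X[...,0]*c+X[...,1]*s;y=-X[...,0]*s+X[...,1]*c;z=W[...,2]
hsv=cv2.cvtColor(im,cv2.COLOR_RGB2HSV)
for a,b,y0,y1 in((-136,-122,-25,25),(-120,-90,-25,25),(-85,-65,-25,25),(-60,-45,-40,40),(-35,20,-46,-38),(-35,20,38,46)):
    m=(x>a)&(x<b)&(y>y0)&(y<y1)&(z<110);print(a,b,m.sum(),np.percentile(z[m],[10,50,90]).round(1))
go([491.5,136,51],164);print(ctrl.get_obs()["ft_force"].round(2))
E
```

```text
Traceback (most recent call last):
IndexError: index -1 is out of bounds for axis 0 with size 0
```

The plate is on its stop: 35 N with the fingertip at z = 31.5. Next I rise and go over to the jar.

Call:
{"name": "arm_command", "arguments": {"rows": [0,0,0,0,0,-0.5,-1,0,0,0,0,0,-1,1,0,0,0,0,0,-1,1]}}

```text
t: 4.1
ee_pos: [495.6, 137.9, 132.4]
orientation: [0.44, 3.103, 0.005]
ft_force: [-0.6, -0.2, 0.8]
width: 13.2
grasp_force: 0.0
```

Call:
{"name": "arm_command", "arguments": {"rows": [0,0,0,0,0,-0.6,1,0,0,0,0,0,-1,1,0,0,0,0,0,-1,1]}}

```text
t: 4.4
ee_pos: [495.0, 137.7, 211.4]
orientation: [0.44, 3.104, 0.004]
ft_force: [0.2, -0.4, -0.1]
width: 36.7
grasp_force: 0.0
```

```bash
python3 - <<'E'
from h import *
im,d,K,C=grab("top");W=cloud(d,K,C)
c,s=np.cos(np.radians(-15.83)),np.sin(np.radians(-15.83))
X=W-np.array([604.5,103.8,0]);x=X[...,0]*c+X[...,1]*s;y=-X[...,0]*s+X[...,1]*c;z=W[...,2]
for a,b,y0,y1 in((-136,-122,-25,25),(-120,-90,-25,25),(-85,-65,-25,25),(-60,-45,-40,40),(-35,20,-46,-38),(-35,20,38,46)):
    m=(x>a)&(x<b)&(y>y0)&(y<y1)&(z<110);print(a,b,m.sum(),np.percentile(z[m],[10,50,90]).round(1) if m.any() else 0)
hsv=cv2.cvtColor(im,cv2.COLOR_RGB2HSV)
cap=(z>96)&(z<112)&(np.hypot(x,y)<45)&(hsv[...,1]<70)
print("cap",cap.sum(),np.nanmean(W[cap],0),W[cap].min(0),W[cap].max(0))
im,d,K,C=grab("side");save("s2",im[240:360,220:390]);W=cloud(d,K,C)
go([604.2,103.6,180],104)
E
python3 -c "
import cv2;i=cv2.imread('pics/s2.png');cv2.imwrite('pics/s2b.png',cv2.resize(i,None,fx=4,fy=4,interpolation=2))"
```

```text
-136 -122 0 0
-120 -90 0 0
-85 -65 0 0
-60 -45 0 0
-35 20 88 [27.3 30.7 33.7]
-35 20 0 0
cap 339 [607.03276073  91.85713532 100.90714907] [576.69143462  74.70092604  96.00487365] [634.69364742 109.54733377 106.77788292]
t 4.5 pos [492.6 137.1 207.8] yaw 163.8 q [ 0.25  0.3   1.91 -0.    0.93 -1.04]
turn [1.000e-04 1.000e-04 3.325e-01] shift [-1.456 -0.014  0.348]
```

View pics/s2b.png

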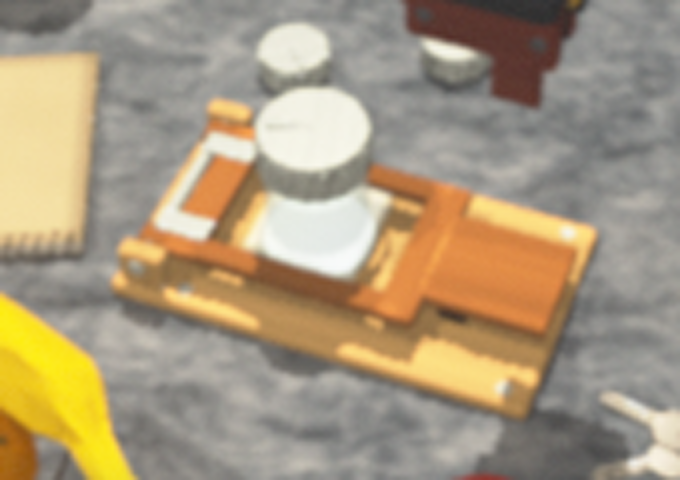

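The plate now lies level with its tab at crop position (500,270). The jar stands upright, with its cap at (315,130).

Call:
{"name": "arm_command", "arguments": {"rows": [0,0,0.04,-0.3,0,0,1,0,0,0.08,-0.6,0,0,1,0,0,0.12,-0.9,0,0,1,0,0,0.16,-1,0,0,1,0,0,0.16,-1,0,0,1]}}

```text
t: 5.0
ee_pos: [569.4, 114.3, 205.5]
orientation: [-1.203, -2.899, 0.003]
ft_force: [0.3, 0.5, -0.2]
width: 84.8
grasp_force: 0.0
```

```bash
python3 - <<'E'
from h import *
go([604.3,104,180],104)
E
```

```text
t 5.0 pos [569.4 114.3 205.5] yaw 134.9 q [ 0.18  0.4   1.76 -0.    0.98 -0.61]
turn [-0.001  -0.0003  0.1718] shift [-0.4    0.219  0.317]
```

Call:
{"name": "arm_command", "arguments": {"rows": [0,0,0.04,-0.2,0.1,0,1,0,0,0.08,-0.4,0.22,0.1,1,0,0,0.13,-0.4,0.22,0.3,1,0,0,0.17,-0.4,0.22,0.3,1,0,0,0.17,-0.4,0.22,0.3,1]}}

```text
t: 5.5
ee_pos: [602.8, 104.7, 181.8]
orientation: [-1.92, -2.483, 0.005]
ft_force: [-0.3, -0.2, 0.0]
width: 87.4
grasp_force: 0.0
```

```bash
python3 - <<'E'
from h import *
go([604.3,104,89],104)
im,d,K,C=grab("wrist");save("w3",im);W=cloud(d,K,C);z=W[...,2]
m=(z>97)&(z<112)&(np.hypot(W[...,0]-604,W[...,1]-104)<45)
print(m.sum(),W[m].min(0),W[m].max(0))
E
```

```text
t 5.5 pos [602.8 104.7 181.8] yaw 104.6 q [ 0.15  0.48  1.7   0.    0.97 -0.1 ]
turn [-0.0013 -0.0001  0.0031] shift [-0.014  0.02   1.161]
5712 [576.06414509  76.31670195  97.01826759] [636.28749146 135.76018585 104.43326177]
```

View pics/w3.png

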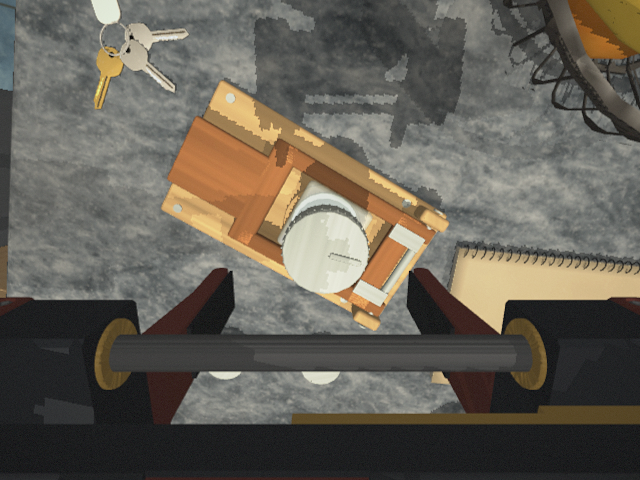

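The wrist view shows the cap at (325,250) between the open fingers. Its rib, near (345,257), looks about 20° anticlockwise of the stand's axis, so about 30–35° of turn should free it. I'll centre on (605,105) and descend.

Call:
{"name": "arm_command", "arguments": {"rows": [0,0,0,0,0.03,0.3,1,0,0,0,0,0.03,0.6,1,0,0,0,0,0.03,0.8,1,0,0,0,0,0.03,0.8,1]}}

```text
t: 5.95
ee_pos: [605.0, 105.2, 117.7]
orientation: [-1.919, -2.484, 0.005]
ft_force: [-0.0, -0.5, -0.4]
width: 87.7
grasp_force: 0.0
```

```bash
python3 - <<'E'
from h import *
go([605,105,89],104)
print(ctrl.get_obs()["ft_force"].round(1))
E
```

```text
t 5.95 pos [605.  105.2 117.7] yaw 104.6 q [ 0.15  0.57  1.73 -0.    0.85 -0.1 ]
turn [-0.0015 -0.0001  0.0035] shift [-0.003  0.001  0.359]
[-0.  -0.5 -0.4]
```

Call:
{"name": "arm_command", "arguments": {"rows": [0,0,0,0,0,0.12,1,0,0,0,0,0,0.24,1,0,0,0,0,0,0.36,1,0,0,0,0,0,0.36,1]}}

```text
t: 6.35
ee_pos: [606.2, 105.2, 90.0]
orientation: [-1.923, -2.482, 0.002]
ft_force: [0.2, 0.4, -0.1]
width: 87.8
grasp_force: 0.0
```

Call:
{"name": "arm_command", "arguments": {"rows": [0,0,0,0,0,0,-1,0,0,0,0,0,0,-1,0,0,0,0,0,0,-1,0,0,0,0,0,0,-1,0,0,0,0,0,0,-1]}}

```text
t: 6.85
ee_pos: [606.7, 105.2, 91.6]
orientation: [-1.924, -2.483, 0.001]
ft_force: [-2.7, -2.3, 3.6]
width: 59.6
grasp_force: 30.0
```

Call:
{"name": "arm_command", "arguments": {"rows": [0,0,0,0,0,0,-1,0,0,0,0,0,0,-1,0,0,0,0,0,0,-1]}}

```text
t: 7.15
ee_pos: [606.8, 105.3, 91.5]
orientation: [-1.924, -2.483, 0.0]
ft_force: [-3.2, -1.3, 5.8]
width: 59.8
grasp_force: 30.0
```

```bash
python3 - <<'E'
from h import *
go([605,105,89],104)
o=ctrl.get_obs();print(o["ft_force"].round(1),o["moment"].round(3),o["width"],o["grasp_force"])
E
```

```text
t 7.15 pos [606.8 105.3  91.5] yaw 104.4 q [ 0.15  0.61  1.73 -0.    0.8  -0.1 ]
turn [-0.0001  0.      0.0025] shift [ 0.002 -0.022  0.032]
[-3.2 -1.3  5.8] [-0.225  0.663  0.053] 59.84295349539497 30.0009577919991
```

Call:
{"name": "arm_command", "arguments": {"rows": [0,0,-0.03,0,0,0,-1,0,0,-0.06,0,0,0,-1,0,0,-0.09,0,0,0,-1,0,0,-0.09,0,0,0,-1]}}

```text
t: 7.55
ee_pos: [607.8, 105.6, 91.8]
orientation: [1.553, 2.73, 0.002]
ft_force: [-1.5, 0.5, 5.3]
width: 59.6
grasp_force: 30.0
```

```bash
python3 - <<'E'
from h import *
go([605,105,89],104)
o=ctrl.get_obs();print(o["ft_force"].round(1),o["moment"].round(3),o["width"],o["grasp_force"])
im,d,K,C=grab("side");save("s4",cv2.resize(im[220:360,200:390],None,fx=4,fy=4,interpolation=2))
E
```

```text
t 7.55 pos [607.8 105.6  91.8] yaw 120.7 q [ 0.15  0.61  1.73  0.    0.8  -0.38]
turn [0.0006 0.0001 0.093 ] shift [ 0.011 -0.033  0.035]
[-1.5  0.5  5.3] [0.128 0.147 0.074] 59.623570934826695 29.99980686698109
```

View pics/s4.png

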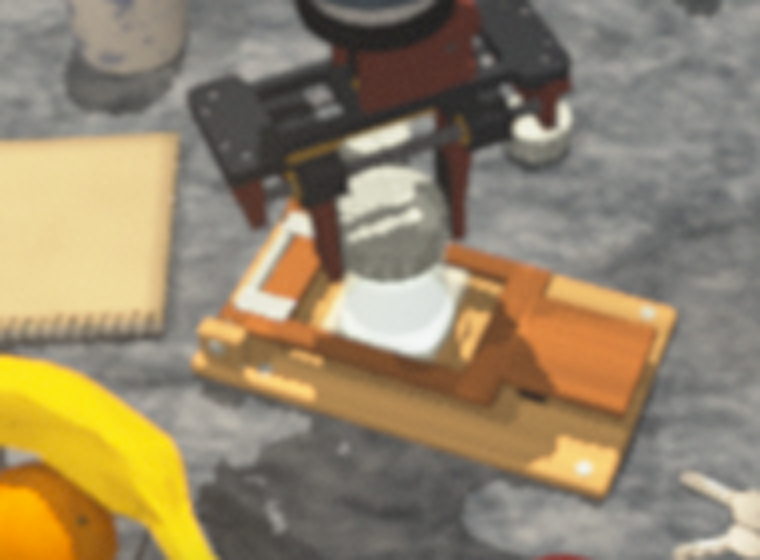

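The side view shows both fingers on the cap at crop (390,220), with the jar upright in the level plate. Next I check from depth whether the cap is level, and whether it turned with the gripper.

```bash
python3 - <<'E'
from h import *
t=[]
for n in("side","wrist"):
    im,d,K,C=grab(n);W=cloud(d,K,C);z=W[...,2];hsv=cv2.cvtColor(im,cv2.COLOR_RGB2HSV)
    m=(z>92)&(z<125)&(np.hypot(W[...,0]-605,W[...,1]-105)<29)&(hsv[...,1]<60)
    P=W[m];A=np.c_[P[:,:2]-[605,105],np.ones(len(P))]
    k=np.ones(len(P),bool)
    for _ in range(8):
        s=np.linalg.lstsq(A[k],P[k,2],rcond=None)[0];k=abs(A@s-P[:,2])<max(2,np.median(abs(A@s-P[:,2]))*1.5)
    print(n,m.sum(),k.sum(),s.round(3),np.percentile(P[:,2],[5,50,95]).round(1))
    if n=="wrist": t.append(cv2.resize(im[150:350,220:430],None,fx=2.5,fy=2.5,interpolation=2))
    else: t.append(cv2.resize(im[250:300,270:330],None,fx=6,fy=6,interpolation=2))
c=np.zeros((500,900,3),np.uint8);c[:500,:525]=t[1];c[:300,530:890]=t[0];save("m5",c)
o=ctrl.get_obs();print(o["ft_force"].round(1),o["moment"].round(3),o["ee_pos"].round(1))
E
cd pics; python3 -c "
import cv2;i=cv2.imread('m5.png');cv2.imwrite('m5.png',cv2.resize(i,(792,440)))"
```

```text
side 504 384 [ 7.00000e-03 -3.00000e-03  1.03558e+02] [ 97.8 103.5 107. ]
wrist 10365 9389 [ 4.00000e-03 -7.00000e-03  1.02176e+02] [ 99.2 102.1 103.6]
[-2.1  0.7  5.6] [0.127 0.049 0.081] [607.7 105.7  91.8]
```

View pics/m5.png

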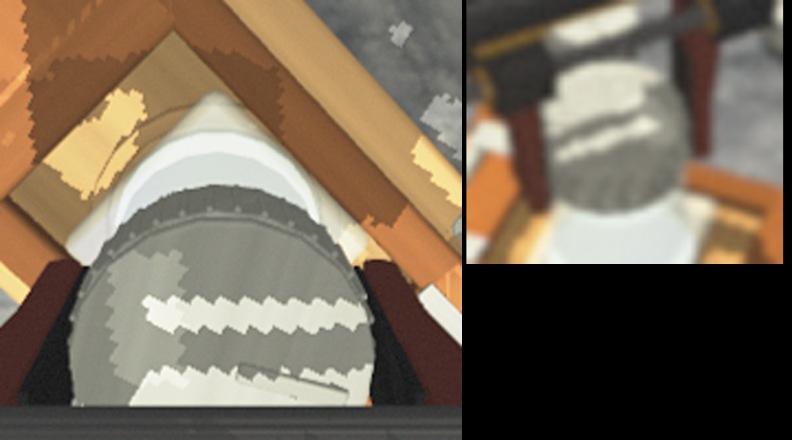

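The cap is level, with a plane slope under 0.01. Its rib has turned with the gripper, and the foot is still square in the plate's window. I'll keep turning.

Call:
{"name": "arm_command", "arguments": {"rows": [0,0,-0.03,0,0,0,-1,0,0,-0.06,0,0,0,-1,0,0,-0.06,0,0,0,-1]}}

```text
t: 8.0
ee_pos: [608.2, 105.7, 92.1]
orientation: [1.29, 2.862, 0.003]
ft_force: [-0.8, 0.6, 5.5]
width: 60.1
grasp_force: 30.0
```

```bash
cat >>h.py <<'E'
def chk():
    go([605,105,89],104)
    o=ctrl.get_obs();print(o["ft_force"].round(1),o["moment"].round(3),o["width"].round(2),o["grasp_force"].round(1),o["joint_torque"][5].round(3))
    im,d,K,C=grab("wrist");W=cloud(d,K,C);z=W[...,2];hsv=cv2.cvtColor(im,cv2.COLOR_RGB2HSV)
    e=o["ee_pos"]
    m=(z>92)&(z<170)&(np.hypot(W[...,0]-e[0],W[...,1]-e[1])<29)&(hsv[...,1]<60)
    print("cap top z",np.percentile(z[m],[10,50,90]).round(2),m.sum())
    return im
E
python3 - <<'E'
from h import *
save("w6",chk())
E
```

```text
t 8.0 pos [608.2 105.7  92.1] yaw 131.5 q [ 0.15  0.61  1.73  0.    0.8  -0.57]
turn [0.0009 0.0002 0.1527] shift [ 0.02  -0.036  0.038]Traceback (most recent call last):
  File "<stdin>", line 2, in <module>
  File "h.py", line 29, in chk
    o=ctrl.get_obs();print(o["ft_force"].round(1),o["moment"].round(3),o["width"].round(2),o["grasp_force"].round(1),o["joint_torque"][5].round(3))
                                                                       ^^^^^^^^^^^^^^^^
AttributeError: 'float' object has no attribute 'round'
```

Call:
{"name": "arm_command", "arguments": {"rows": [0,0,-0.03,0,0,0,-1,0,0,-0.03,0,0,0,-1]}}

```text
t: 8.2
ee_pos: [608.4, 105.8, 92.3]
orientation: [1.153, 2.919, 0.003]
ft_force: [-0.4, 0.5, 7.5]
width: 60.0
grasp_force: 30.0
```

```bash
sed -i 's/o\["width"\].round(2),o\["grasp_force"\].round(1)/o["width"],o["grasp_force"]/' h.py
python3 - <<'E'
from h import *
save("w6",chk())
E
```

```text
t 8.2 pos [608.4 105.8  92.3] yaw 136.9 q [ 0.15  0.61  1.73  0.    0.8  -0.67]
turn [0.001  0.0003 0.1827] shift [ 0.025 -0.036  0.04 ]
[-0.4  0.5  7.5] [ 0.135 -0.045  0.075] 60.027296942644305 30.000409803742514 -0.699
cap top z [101.87 102.83 169.3 ] 13108
```

Call:
{"name": "arm_command", "arguments": {"rows": [0,0,-0.03,0,0,0,-1,0,0,-0.03,0,0,0,-1]}}

```text
t: 8.45
ee_pos: [608.5, 105.8, 92.4]
orientation: [1.015, 2.97, 0.003]
ft_force: [-0.9, 0.3, 8.1]
width: 60.0
grasp_force: 30.0
```

```bash
python3 - <<'E'
from h import *
save("w7",cv2.resize(chk()[150:400,200:460],None,fx=2,fy=2))
E
```

```text
t 8.45 pos [608.5 105.8  92.4] yaw 142.3 q [ 0.15  0.61  1.73  0.    0.8  -0.76]
turn [0.0011 0.0004 0.2127] shift [ 0.029 -0.035  0.042]
[-0.9  0.3  8.1] [0.154 0.001 0.05 ] 59.989589447244406 30.000554344969714 -0.719
cap top z [101.99 102.94 169.3 ] 12877
```

View pics/w7.png

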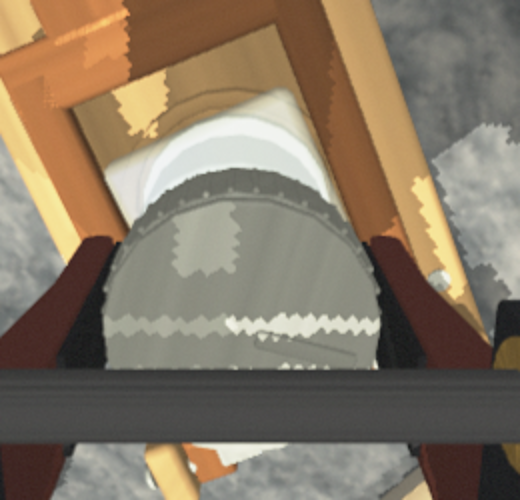

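The wrist view shows the foot's corner at (290,90), with its edges parallel to the plate's window. The rib at (305,350) keeps its angle to the fingers, so the cap is turning and the jar is not. The turn so far is 38°, and I'll go on in small steps.

Call:
{"name": "arm_command", "arguments": {"rows": [0,0,-0.03,0,0,0,-1,0,0,-0.03,0,0,0,-1]}}

```text
t: 8.7
ee_pos: [608.5, 105.8, 92.5]
orientation: [0.874, 3.015, 0.003]
ft_force: [-1.6, 1.0, 9.4]
width: 59.5
grasp_force: 30.0
```

```bash
python3 - <<'E'
from h import *
chk()
E
```

```text
t 8.7 pos [608.5 105.8  92.5] yaw 147.7 q [ 0.15  0.61  1.73  0.    0.8  -0.85]
turn [0.0011 0.0004 0.2427] shift [ 0.032 -0.032  0.043]
[-1.6  1.   9.4] [ 0.194  0.02  -0.002] 59.53106699629498 30.00065911690399 -0.734
cap top z [102.08 103.02 169.29] 12721
```

Call:
{"name": "arm_command", "arguments": {"rows": [0,0,-0.03,0,0,0,-1,0,0,-0.03,0,0,0,-1]}}

```text
t: 8.95
ee_pos: [608.4, 105.9, 92.5]
orientation: [0.731, 3.052, 0.003]
ft_force: [-0.7, 1.8, 10.2]
width: 59.9
grasp_force: 30.0
```

```bash
python3 - <<'E'
from h import *
im=chk();save("w8",im)
E
```

```text
t 8.95 pos [608.4 105.9  92.5] yaw 153.1 q [ 0.15  0.61  1.73  0.    0.8  -0.95]
turn [0.001  0.0005 0.2726] shift [ 0.033 -0.029  0.044]
[-0.7  1.8 10.2] [ 0.185  0.153 -0.004] 59.94947793066165 30.000689211319695 -0.732
cap top z [102.12 103.07 169.26] 12658
```

Call:
{"name": "arm_command", "arguments": {"rows": [0,0,0,0,0,-0.02,-1,0,0,0,0,0,-0.04,-1,0,0,0,0,0,-0.04,-1]}}

```text
t: 9.3
ee_pos: [608.0, 105.6, 95.0]
orientation: [0.734, 3.053, 0.002]
ft_force: [1.0, 0.2, 2.4]
width: 59.8
grasp_force: 30.0
```

```bash
python3 - <<'E'
from h import *
chk()
im,d,K,C=grab("side");W=cloud(d,K,C)
E
```

```text
t 9.3 pos [608.  105.6  95. ] yaw 153.0 q [ 0.15  0.6   1.73  0.    0.81 -0.95]
turn [0.0007 0.0003 0.2721] shift [ 0.03  -0.024  0.075]
[1.  0.2 2.4] [ 0.199 -0.234 -0.   ] 59.754032090535084 30.00047632001042 0.002
cap top z [104.52 105.36 106.33] 10362
```

The cap rose 2.4 mm with the hand and no downward pull, so the lugs seem free. I'll lift a little more and check.

Call:
{"name": "arm_command", "arguments": {"rows": [0,0,0,0,0,-0.02,-1,0,0,0,0,0,-0.04,-1,0,0,0,0,0,-0.05,-1]}}

```text
t: 9.7
ee_pos: [606.1, 105.1, 97.9]
orientation: [-0.732, -3.053, 0.001]
ft_force: [0.2, -0.4, -1.6]
width: 59.7
grasp_force: 30.0
```

```bash
python3 - <<'E'
from h import *
chk()
E
```

```text
t 9.7 pos [606.1 105.1  97.9] yaw 153.0 q [ 0.15  0.6   1.73 -0.    0.82 -0.95]
turn [-0.0006 -0.0003  0.2724] shift [ 0.011 -0.007  0.111]
[ 0.2 -0.4 -1.6] [-0.07  -0.063 -0.003] 59.667104722919646 29.99971718460074 0.003
cap top z [107.4  108.24 109.08] 9942
```

The cap is free: only its own 1.6 N weight remains. Now I lift it straight up.

Call:
{"name": "arm_command", "arguments": {"rows": [0,0,0,0,0,-0.1,-1,0,0,0,0,0,-0.2,-1,0,0,0,0,0,-0.3,-1,0,0,0,0,0,-0.34,-1,0,0,0,0,0,-0.34,-1]}}

```text
t: 10.25
ee_pos: [607.5, 105.5, 126.7]
orientation: [0.732, 3.054, 0.001]
ft_force: [0.2, 0.6, 0.1]
width: 59.8
grasp_force: 30.0
```

Call:
{"name": "arm_command", "arguments": {"rows": [0,0,0,0,0,0,-1,0,0,0,0,0,0,-1,0,0,0,0,0,0,-1]}}

```text
t: 10.55
ee_pos: [606.7, 105.3, 125.3]
orientation: [-0.732, -3.055, 0.0]
ft_force: [0.6, -0.7, 0.1]
width: 59.9
grasp_force: 30.0
```

```bash
python3 - <<'E'
from h import *
chk()
im,d,K,C=grab("side");save("s9",cv2.resize(im[210:360,200:390],None,fx=4,fy=4,interpolation=2))
E
```

```text
t 10.55 pos [606.7 105.3 125.3] yaw 153.0 q [ 0.15  0.56  1.72 -0.    0.86 -0.95]
turn [-2.000e-04 -1.000e-04  2.725e-01] shift [ 0.017 -0.013  0.454]
[ 0.6 -0.7  0.1] [-0.035 -0.065  0.001] 59.88312605318511 29.999724613171566 0.0
cap top z [134.84 135.67 136.49] 9953
```

View pics/s9.png

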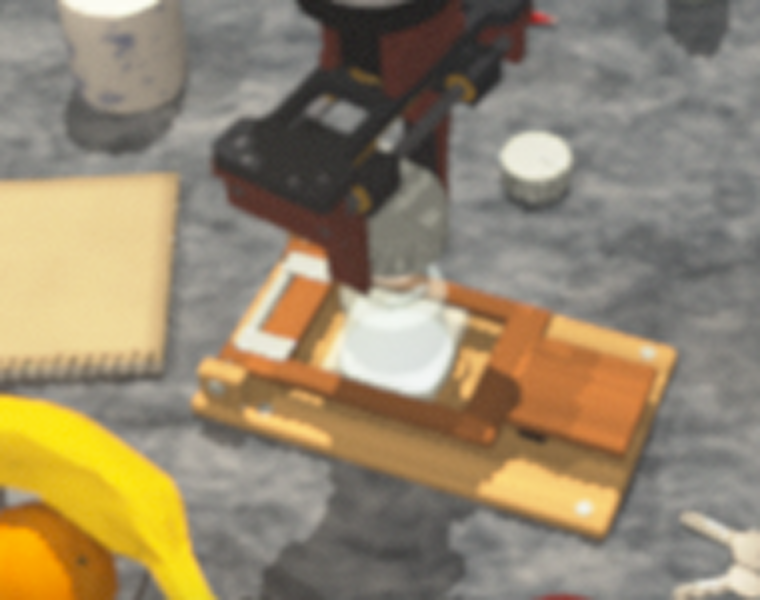

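The picture shows the cap held at (405,215), above the open jar mouth at (400,290). The jar stands upright in the level plate. The cap's top is at z = 136, a rise of about 33 mm, so I hand in the job.

```bash
python3 -c "
from workcell import ctrl;print(ctrl.close_job())"
```

```text
the job is handed in; nothing more can be done
None
```

I pressed the plate level and unscrewed the cap about 49°. I then lifted it about 33 mm straight up and handed in the job with it held level about 13 mm above the mouth of the standing jar; no verdict was returned.

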